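# Seat a tumbler in the sprung size gauge and hold it for the reading

### The job

Take the blue tumbler from the ware board and set it down upright on the free bed of the size gauge, in front of the sprung plunger and not yet touching it. Then slide it, upright and on the bed, squarely into the plunger until it is firmly up against the brass stop bars, without ramming it, and finish while still holding it pressed there. Leave everything else where it is.

Things in the scene. Friction and masses are not known exactly. Their poses are not given: they have to be found in the camera images.
- blue_tumbler: The tumbler to gauge: blue glazed, straight-sided round open cup, 56 mm outer diameter, 100 mm tall, wall 4 mm, about 0.25 kg. Origin: centre of its underside; z up along its axis. Starts upright on the ware board.
- white_tumbler: A white tumbler of the same shape and size on the same board; leave it alone. Origin: centre of its underside.
- clay_tumbler: An unglazed red-brown clay tumbler of the same shape and size on the same board; leave it alone. Origin: centre of its underside.
- ware_board: Fixed plywood board, 130 (x) x 360 (y) x 18 mm thick, on which the three tumblers stand in a row about 115 mm apart along its y, in any order. Origin: centre of its underside, on the table. It may lie to the left or the right, with the gauge on the other side.
- gauge: Size gauge fixed to the table: grey plate 300 (x) x 170 (y) x 12 mm. Origin: centre of its underside, on the table; its x axis is the pushing direction, from the open front (slick white bed, robot side) to plunger and stop bars. The bed surface, 12 mm above the table, is free from x = -150 mm to the plunger nose. Blue plunger housing behind the bars: x = 55 to 130 mm, 70 mm above the bed, pointer on top to 90 mm.
- stop_bar: The hard stop: two brass bars 150 mm long across the gauge (along y), at 30 to 42 and 70 to 82 mm above the bed, flat front faces at gauge x = 30 mm, steel posts at their ends (y = +-64 mm). Origin and axes are those of the gauge. Fingers holding the tumbler from the gauge's y sides stay clear of the bars; none fits in front. Over 60 N on them would chip the glaze.
- plunger (a joint): Travel of the sprung plunger in m: 0 fully out, growing as it is pushed along the gauge's +x; about 0.018 with the tumbler at the stop bars (red pointer over green mark). It resists with about 3 N at first, 8.4 N at the stop; press 5 to 15 N beyond that to be firmly on the stop. Let go, it pushes the tumbler back out.
- plunger_nose (a point): Centre of the plunger's flat black nose (20 mm diameter), which moves with it: between the two bars, 56 mm above the bed, gauge y = 0, x = 12 mm at rest, so 18 mm proud of the bars' faces.
- seat (a point): Point on the bed surface where the tumbler's underside centre lies when it is against the stop bars and centred on the plunger (gauge x = 2 mm, y = 0, 12 mm above the table).
- bed_front (a point): Point on the bed surface where the tumbler's underside centre may first be set down (gauge x = -65 mm, y = 0): there it stands 49 mm clear of the plunger's nose.
- glaze_jar: Green jar with a white cap, beyond the gauge and board; bystander.
- slip_bottle: White bottle with a red cap, beyond the gauge and board; bystander.
- brush: Brush lying on the table, beyond the gauge and board; bystander.
- wood_rib: Flat wooden shaping rib lying on the table; bystander.
- stone: Smooth round burnishing stone at the right side of the table; bystander.

How it is judged:
On the way, in this order (a step that is already met when the one before it is completed fails the run):
1. the blue tumbler stands upright on the gauge's bed, in line with the plunger, which is not yet pressed (angle between blue_tumbler's own z axis and vertical below 0.12 rad and height (world z) of blue_tumbler between 0.008 and 0.016 m and x of blue_tumbler in the frame of gauge between -0.13 and -0.016 m and y of blue_tumbler in the frame of gauge between -0.05 and 0.05 m and value of joint plunger below 0.002 m and contact force between blue_tumbler and gauge above 0.3 N), for 0.2 s.
2. the tumbler has pushed the plunger in and is pressed on the stop bars, upright on the bed (angle between blue_tumbler's own z axis and vertical below 0.12 rad and height (world z) of blue_tumbler between 0.008 and 0.016 m and y of blue_tumbler in the frame of gauge between -0.01 and 0.01 m and value of joint plunger above 0.0155 m and contact force between blue_tumbler and stop_bar above 2 N), for 0.3 s.
At the end, for the whole second after the job is handed in: Blue tumbler upright (0.12 rad) on the bed (within 4 mm), centred on the plunger within 10 mm, plunger in 15.5 to 22 mm, pressed on the stop bars with over 2 N, still (under 20 mm/s), held by the robot; other things within 25 mm of their start and not tipped (all of step 2 and value of joint plunger below 0.022 m and linear speed of blue_tumbler below 0.02 m/s and contact force between any of the fingers, the arm and blue_tumbler above 1 N and not (distance of any of white_tumbler, clay_tumbler, glaze_jar, slip_bottle, brush, wood_rib, stone from where it was at the start of the episode above 0.025 m or angle between any of white_tumbler, clay_tumbler, glaze_jar, slip_bottle's own z axis and vertical above 0.5 rad)); the arm keeps its last pose, push and grip.
It fails at once if another thing is moved by more than 25 mm or tipped (distance of any of white_tumbler, clay_tumbler, glaze_jar, slip_bottle, brush, wood_rib, stone from where it was at the start of the episode above 0.025 m or angle between any of white_tumbler, clay_tumbler, glaze_jar, slip_bottle's own z axis and vertical above 0.5 rad).
It fails at once if the tumbler is rammed against the stop bars (over 60 N) (contact force between blue_tumbler and stop_bar above 60 N).
It fails at once if the blue tumbler is tipped by more than 0.6 rad (angle between blue_tumbler's own z axis and vertical above 0.6 rad).
It also fails if it takes over 58 s, if anything falls off the work surface, if the arm or the gripper's body presses on something with over 40 N, if the wrist force passes 120 N, or if a joint passes its speed limit or range.

### The arm

A 6-joint arm with a two-finger parallel gripper is mounted at the origin on the work surface. World frame = base frame: x ahead of the robot, y to its left, z up, the work surface at z = 0. Lengths are in m, angles in rad, forces in N, time in s.
With the tool pointing down it reaches from about 0.3 to 0.85 m from the base axis. Payload 4.2 kg.
Tool frame: the origin (TCP) lies at the very end of the fingers, on their centre line; the grasp point (between the pads) lies 19 mm behind it (arm.pinch_z is the distance from the TCP to the grasp point, in m); x points along the fingers, z is the direction in which the jaws open and shut, and the axes are right-handed (so a half turn about x gives the same grasp; the last joint's range is limited). The gripper opens to 91 mm and grips with 3 to 60 N. Pads are 32 mm wide; open, the fingers measure 118 mm over their backs; the gripper's body (76 mm by 178 mm) begins 60 mm behind the grasp point.
Start: joints at [1.133, 0.32, 1.565, -0, 1.257, -0.02], TCP at [0.233, 0.526, 0.214] pointing down, gripper open.
Joint ranges: [-3.11, 3.11], [-0.84, 2.01], [0.21, 2.61], [-1.34, 4.49], [0.05, 2.63], [-2.56, 2.56]. Speed limits (rad/s): [2.57, 2.57, 3.14, 3.14, 3.14, 3.14].

### API

Orientations are given as a unit quaternion [w, x, y, z].
In Python, from plant import arm gives the robot as it stands.
- The arm moves only by the tool carry_out, never from a script. Its argument "series" is one flat list of numbers, 5 for each row, row after row: the gripper command: -1 is fully open, 1 is shut, values between are in proportion, then the shift along the tool's x, y, z as a fraction of full scale, then the turn about the tool's x as a fraction of full scale. In form: [hand, x, y, z, twist, hand, x, y, z, twist, ...]. A call has 1 to 12 rows; each row shifts and turns the commanded pose from where the row before left it, along the tool's axes as they then stand; what a row does not reach is not made up. Full scale, the value 1, is 200 mm for a shift and 60 degrees for a turn. A row lasts 1/10 s, in which the tool goes at most 50 mm and 8.59 degrees, less where a joint would pass 70% of its speed; a pose out of reach is approached as far as the arm can. A call with a number of a shift or a turn outside -1 to 1 is refused whole. A call with a gripper value outside its range is refused whole. The fingers move at their own pace and stop on an object; "newtons" is the grip in N (left out, the last holds). Time passes only in rows, so rows that do not move let the fingers close. It gives the time, the measured TCP pose, the force and the opening at its end, in the units of the state.
- arm.sense(): the state, without advancing time (a new reading comes with each control period).
- arm.capture(name): name is "scene" or "top" or "wrist"; returns the picture (384x512x3 uint8, red, green, blue); there is no depth.
- arm.camera_info(name): a dict with "camera_matrix" (3x3 intrinsics, pixels), "k1" (the pictures are not rectified: a ray, as slopes to the right and down, at radius r is drawn at 1 + k1 r^2 times it, then the intrinsics apply), "camera_from_world" (4x4, takes a point from world to camera coordinates). Camera axes: x right, y down, z forward; pixel columns grow to the right and rows downward; lengths in m; the calibration is good to about 2 mm. A picture is of the moment at which its call begins: read the wrist's pose just before it. camera_info takes no time and is no camera call; for the wrist camera it gives the pose at the moment of the call.
- arm.hand_in(): hands the job in, once; it reports no verdict.
Trained networks look in the newest picture that a camera, given by its name, has taken for a name from the list of things; names that differ only in an ending like _2 or _b are one class to them, and where a whole thing is asked for, a point or a joint stands for the part that bears it (a point fixed in the world has none). Each returns a list of dicts, best first, with "p" (0 to 1); they miss things now and then, are a little off and sometimes report something else, mostly with a low value. They report only what shows in the picture. A call takes as long as a camera call.
- arm.silhouettes(camera, name): "pixels" (384x512 bool, what is visible of it) and "bbox" ([left, top, right, bottom] in pixels, round what is visible of it).
The state is a dict: "clock": time; "joint_pos": joint angles; "joint_vel": joint speeds; "effort": joint torques, N m; "tcp_pos": TCP position; "orientation": TCP orientation; "force": force on the tool from outside, world axes, zero at the start; "ft_torque": the same for the moment, N m; "opening": finger opening in m.
Only numpy, scipy, OpenCV 4.12 (cv2) and the standard library are available. Lean on these libraries where they do the work, as an engineer would, in place of code of your own. Each camera call takes 0.05 s, during which the arm holds its last target.

## Working session

There is one attempt and no reset: what is moved stays moved. The work goes in short steps, Python scripts to look and compute and a tool call to move; the robot and the scene stay as the last step left them, time stands still between calls to the robot, and variables do not carry over. Pictures are saved under pics/ and viewed, and the job is handed in when it is done.

Besides the shell and the picture viewer there is one more tool, called as a command line: name --argument value ..., lists and objects as JSON in quotes. carry_out: Moves the arm, as the interface text tells. Its arguments: {"type":"object","properties":{"series":{"type":"array","items":{"type":"number","minimum":-1,"maximum":1}},"newtons":{"type":"number"}},"required":["series"]}

```bash
mkdir -p pics; cat > h.py <<'E'
import numpy as np, cv2
from plant import arm
def save(im,n): cv2.imwrite(f'pics/{n}.png',im[:,:,::-1])
def info(c):
    i=arm.camera_info(c); return np.array(i['camera_matrix']),i['k1'],np.array(i['camera_from_world'])
def ray(c,uv,I=None):
    K,k,T=I or info(c)
    p=cv2.undistortPoints(np.array([[uv]],float),K,np.array([k,0,0,0,0.]))[0,0]
    d=T[:3,:3].T@np.array([p[0],p[1],1]); o=-T[:3,:3].T@T[:3,3]
    return o,d
def onz(c,uv,z,I=None):
    o,d=ray(c,uv,I); return o+d*(z-o[2])/d[2]
def proj(c,P,I=None):
    K,k,T=I or info(c)
    P=np.atleast_2d(P).astype(float)
    return cv2.projectPoints(P,cv2.Rodrigues(T[:3,:3])[0],T[:3,3],K,np.array([k,0,0,0,0.]))[0][:,0]
E
python3 - <<'E'
from h import *
s=arm.sense(); print({k:np.round(v,3) for k,v in s.items()}, arm.pinch_z)
for c in ['scene','top']:
    im=arm.capture(c); save(im,c+'0')
    for n in ['blue_tumbler','gauge','stop_bar','plunger_nose','ware_board']:
        for r in arm.silhouettes(c,n)[:2]:
            print(c,n,round(r['p'],2),r['bbox'],r['pixels'].sum())
print(arm.sense()['clock'])
E
```

```text
{'clock': np.float64(0.0), 'joint_pos': array([ 1.133,  0.32 ,  1.566,  0.   ,  1.257, -0.02 ]), 'joint_vel': array([ 0.   ,  0.001,  0.   ,  0.001, -0.001,  0.   ]), 'effort': array([-2.0000e-03, -4.1246e+01, -2.3197e+01,  7.3000e-02,  4.6000e-02,
       -0.0000e+00]), 'tcp_pos': array([0.233, 0.525, 0.213]), 'orientation': array([ 0.592, -0.386,  0.593,  0.385]), 'force': array([ 0.067,  0.016, -0.708]), 'ft_torque': array([ 0.028, -0.049,  0.037]), 'opening': np.float64(0.091)} 0.0188
scene blue_tumbler 0.6 [203.5, 146.0, 219.8, 174.6] 470
scene gauge 0.65 [319.7, 186.1, 382.5, 252.9] 2931
scene stop_bar 0.82 [333.3, 196.5, 381.1, 229.0] 525
scene ware_board 0.76 [186.3, 164.7, 285.2, 208.6] 1533
top blue_tumbler 0.81 [335.8, 231.5, 362.9, 251.6] 479
top gauge 0.59 [113.7, 183.8, 182.1, 292.7] 6077
top stop_bar 0.36 [336.2, 229.6, 363.9, 251.5] 500
top plunger_nose 0.38 [142.7, 205.5, 148.8, 232.5] 33
top ware_board 0.9 [242.7, 200.5, 369.2, 263.1] 4399
0.6
```

```bash
python3 - <<'E'
import cv2
a=cv2.imread('pics/scene0.png');b=cv2.imread('pics/top0.png')
cv2.imwrite('pics/s1.png',cv2.resize(a[110:290,160:420],None,fx=3,fy=3,interpolation=2))
cv2.imwrite('pics/t1.png',cv2.resize(b[140:330,90:390],None,fx=2.6,fy=2.6,interpolation=2))
E
```

```text
(no output)
```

View pics/s1.png

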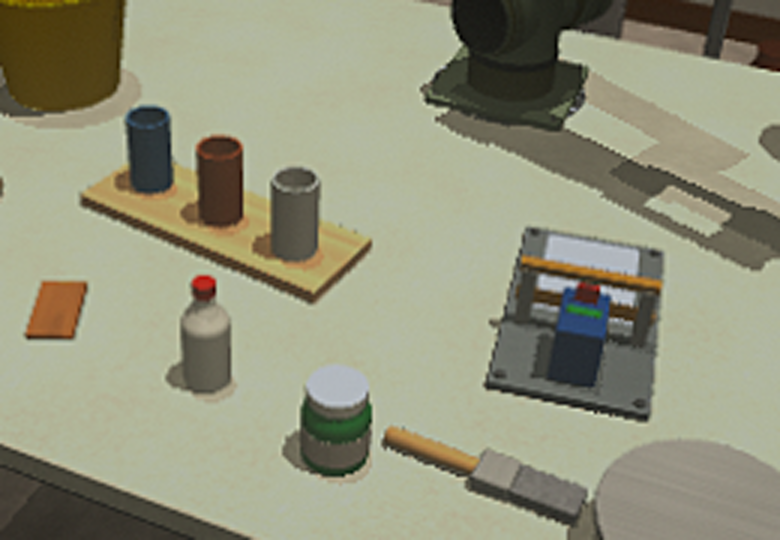

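View pics/t1.png

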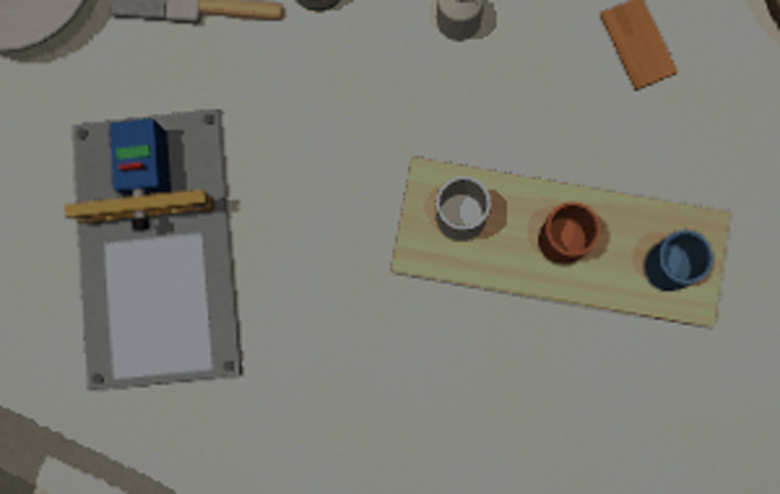

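View pics/top0.png

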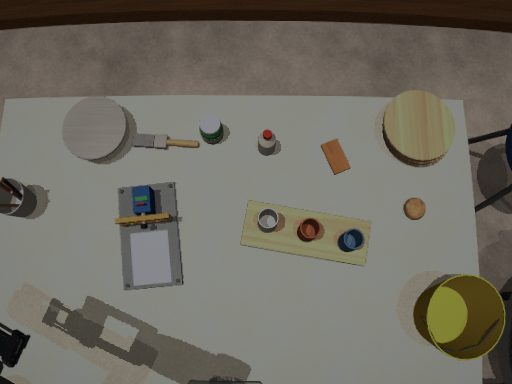

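```bash
cat > fit.py <<'E'
from h import *
from scipy.optimize import least_squares
t=lambda p:np.array(p)/2.6+np.array([90,140])-0.3
s=lambda p:np.array(p)/3+np.array([160,110])-0.33
top=[t(p) for p in [(88,390),(242,375),(220,108),(72,125)]]
I={c:info(c) for c in('top','scene')}
W=np.array([onz('top',p,.012,I['top']) for p in top]);print(W.round(4))
for a,b in [(0,1),(1,2),(2,3),(3,0)]: print(np.linalg.norm(W[a]-W[b]).round(4))
sc=[s(p) for p in [(665,248),(527,226),(487,387),(650,418)]]
print(np.array([onz('scene',p,.012,I['scene']) for p in sc]).round(4))
bt=t((684,258)); 
print('blue rim', onz('top',bt,.118,I['top']))
for n,p in [('white',(462,208)),('clay',(571,233))]: print(n,onz('top',t(p),.118,I['top']).round(4))
B=[onz('top',t(p),.018,I['top']).round(4) for p in [(392,272),(715,327),(731,211),(411,156)]];print(np.array(B))
print('cam',-I['top'][2][:3,:3].T@I['top'][2][:3,3])
E
python3 fit.py
```

```text
[[0.351  0.2892 0.012 ]
 [0.3714 0.1194 0.012 ]
 [0.6682 0.155  0.012 ]
 [0.6473 0.3251 0.012 ]]
0.171
0.2989
0.1713
0.2984
[[0.3483 0.2892 0.012 ]
 [0.3743 0.1224 0.012 ]
 [0.6796 0.1606 0.012 ]
 [0.6556 0.3255 0.012 ]]
blue rim [ 0.48961491 -0.34141719  0.118     ]
white [ 0.5403 -0.1154  0.118 ]
clay [ 0.5152 -0.2261  0.118 ]
[[ 0.4846 -0.042   0.018 ]
 [ 0.4249 -0.3947  0.018 ]
 [ 0.553  -0.4174  0.018 ]
 [ 0.6135 -0.0615  0.018 ]]
cam [ 0.35299547 -0.08268377  1.34430494]
```

```bash
cat >> h.py <<'E'
from scipy.spatial.transform import Rotation as Rn
G=np.array([0.5095,0.2222,0]); YAW=0.120
def R(): 
    q=np.array(arm.sense()['orientation']); return Rn.from_quat(q[[1,2,3,0]]).as_matrix()
def need(target,yaw=YAW):
    """shift in tool axes fraction, jaw angle error"""
    s=arm.sense(); M=R(); d=M.T@(np.array(target)-s['tcp_pos'])
    j=M[:,2]; a=np.arctan2(j[1],j[0]); want=yaw+np.pi/2
    e=(want-a+np.pi/2)%np.pi-np.pi/2
    # yaw change e about world z = -e about tool x (down)
    print('t',round(s['clock'],2),'tcp',np.round(s['tcp_pos'],4),'force',np.round(s['force'],2),'open',round(s['opening'],4),'tilt',np.round(M[2,0],4))
    print('shift frac',np.round(d/0.2,4),'twist frac',round(-e/np.radians(60),4),'total rows>=',np.linalg.norm(d)/.05)
def gpose(p):
    c,s=np.cos(YAW),np.sin(YAW); d=np.array(p)[:2]-G[:2]; return np.array([c*d[0]+s*d[1],-s*d[0]+c*d[1]])
def gw(x,y,z): c,s=np.cos(YAW),np.sin(YAW); return np.array([G[0]+c*x-s*y,G[1]+s*x+c*y,z])
E
python3 - <<'E'
from h import *
print(R().round(3)); need([.455,-.34,.24]); print(arm.sense()['joint_pos'])
E
```

```text
[[ 0.    -0.914  0.406]
 [ 0.     0.406  0.914]
 [-1.     0.     0.   ]]
t 0.6 tcp [0.2333 0.5256 0.214 ] force [-0.47 -0.11  0.13] open 0.091 tilt -1.0
shift frac [-0.1305 -2.769  -3.5058] twist frac -0.5135 total rows>= 17.877523006205887
[ 1.13302913e+00  3.19560141e-01  1.56452008e+00  3.48585042e-06
  1.25739525e+00 -2.00175201e-02]
```

carry_out --series '[-1,-0.03,0,0,-0.128,-1,-0.03,0,0,-0.128,-1,-0.03,0,0,-0.128,-1,-0.04,0,0,-0.128,-1,0,0,0,0]'

```text
clock: 1.1
tcp_pos: [0.2336, 0.5261, 0.2411]
orientation: [0.47, -0.528, 0.469, 0.529]
force: [-0.7, 0.4, -0.1]
opening: 0.0913
```

```bash
python3 - <<'E'
from h import *
print(R().round(3)); need([.455,-.34,.24]); print(arm.sense()['joint_pos'])
E
```

```text
[[ 0.001 -0.993 -0.118]
 [ 0.002 -0.118  0.993]
 [-1.    -0.001  0.002]]
t 1.1 tcp [0.2336 0.5261 0.2411] force [-0.71  0.36 -0.06] open 0.0913 tilt -1.0
shift frac [-3.1000e-03 -5.8940e-01 -4.4308e+00] twist frac -0.0019 total rows>= 17.879273455549185
[ 1.13298640e+00  3.03898806e-01  1.51854862e+00  2.09775014e-05
  1.31668814e+00 -5.55865718e-01]
```

carry_out --series '[-1,0,-0.03,-0.22,0,-1,0,-0.03,-0.22,0,-1,0,-0.03,-0.22,0,-1,0,-0.03,-0.22,0,-1,0,-0.03,-0.22,0,-1,0,-0.03,-0.22,0,-1,0,-0.03,-0.22,0,-1,0,-0.03,-0.22,0,-1,0,-0.03,-0.22,0,-1,0,-0.03,-0.22,0]'

```text
clock: 2.1
tcp_pos: [0.3448, 0.094, 0.2399]
orientation: [-0.471, 0.528, -0.47, -0.528]
force: [0.9, 0.8, -0.4]
opening: 0.091
```

carry_out --series '[-1,0,-0.03,-0.22,0,-1,0,-0.03,-0.22,0,-1,0,-0.03,-0.22,0,-1,0,-0.03,-0.22,0,-1,0,-0.03,-0.22,0,-1,0,-0.03,-0.22,0,-1,0,-0.03,-0.22,0,-1,0,-0.03,-0.22,0,-1,0,-0.03,-0.22,0,-1,0,-0.03,-0.22,0,-1,0,0,0,0,-1,0,0,0,0]'

```text
clock: 3.3
tcp_pos: [0.456, -0.3344, 0.2389]
orientation: [0.471, -0.527, 0.47, 0.529]
force: [0.1, -0.6, 0.7]
opening: 0.0912
```

```bash
python3 - <<'E'
from h import *
need([.49,-.341,.24]); print(arm.sense()['joint_pos'])
I=info('wrist'); im=arm.capture('wrist'); save(im,'w1')
for r in arm.silhouettes('wrist','blue_tumbler')[:2]: print(r['p'],r['bbox'])
im=arm.capture('top'); save(im,'t2')
print(proj('wrist',[[.4896,-.3414,.118]],I))
import json; json.dump([np.asarray(x).tolist() for x in I],open('w1.json','w'))
E
```

```text
t 3.3 tcp [ 0.456  -0.3344  0.2389] force [ 0.11 -0.56  0.68] open 0.0912 tilt -1.0
shift frac [-0.0059 -0.165  -0.052 ] twist frac -0.0051 total rows>= 0.6925632157536512
[-6.53422676e-01  2.91311882e-01  1.54220132e+00  4.99270181e-04
  1.31023702e+00 -2.33898728e+00]
0.61 [215.7, 178.0, 276.8, 252.3]
[[245.67972469 225.04576232]]
```

View pics/w1.png

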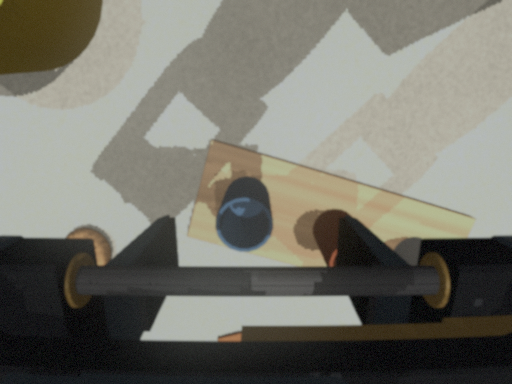

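carry_out --series '[-1,0,-0.165,-0.052,-0.005,-1,0,0,0,0,-1,0.15,0,0,0,-1,0.15,0,0,0,-1,0.1,0,0,0,-1,0,0,0,0]'

```text
clock: 4.05
tcp_pos: [0.4883, -0.3381, 0.1573]
orientation: [0.468, -0.528, 0.468, 0.532]
force: [-0.2, 0.1, 0.0]
opening: 0.0915
```

```bash
python3 - <<'E'
from h import *
need([.4896,-.3414,.055])
I=info('wrist'); im=arm.capture('wrist'); save(im,'w2')
print(proj('wrist',[[.4896,-.3414,.118],[.4896,-.3134,.118],[.4896,-.3694,.118]],I))
E
```

```text
t 4.05 tcp [ 0.4883 -0.3381  0.1573] force [-0.19  0.12  0.02] open 0.0915 tilt -1.0
shift frac [ 0.5115 -0.0068 -0.0194] twist frac 0.0041 total rows>= 2.04756051897361
[[252.04091795 223.13544593]
 [292.22385342 227.82237401]
 [211.50370923 218.35326606]]
```

View pics/w2.png

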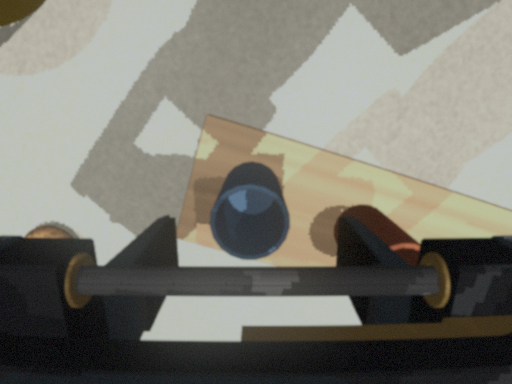

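carry_out --series '[-1,0,-0.007,-0.022,0.004,-1,0.1,0,0,0,-1,0.1,0,0,0,-1,0.1,0,0,0,-1,0.1,0,0,0,-1,0.06,0,0,0,-1,0.05,0,0,0,-1,0,0,0,0]'

```text
clock: 4.9
tcp_pos: [0.4922, -0.3447, 0.0575]
orientation: [0.469, -0.529, 0.469, 0.529]
force: [-0.1, 1.0, -0.4]
opening: 0.0915
```

```bash
python3 - <<'E'
from h import *
need([.4896,-.342,.055])
im=arm.capture('wrist'); save(im,'w3')
E
```

```text
t 4.9 tcp [ 0.4922 -0.3447  0.0575] force [-0.06  0.98 -0.36] open 0.0915 tilt -1.0
shift frac [0.0124 0.0111 0.0147] twist frac -0.0007 total rows>= 0.08902862856519857
```

View pics/w3.png

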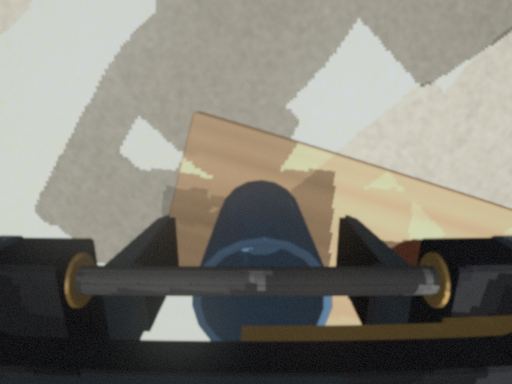

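carry_out --series '[-1,0.012,0.011,0.014,0,1,0,0,0,0,1,0,0,0,0,1,0,0,0,0,1,0,0,0,0,1,0,0,0,0,1,0,0,0,0,1,0,0,0,0]' --newtons 40

```text
clock: 5.75
tcp_pos: [0.49, -0.3425, 0.0557]
orientation: [-0.469, 0.529, -0.469, -0.529]
force: [-0.7, -1.2, 1.2]
opening: 0.0549
```

```bash
python3 - <<'E'
from h import *
need([.4896,-.342,.055])
E
```

```text
t 5.75 tcp [ 0.49   -0.3425  0.0557] force [-0.68 -1.18  1.17] open 0.0549 tilt -1.0
shift frac [0.0034 0.0018 0.0026] twist frac -0.0006 total rows>= 0.018742078984731805
```

carry_out --series '[1,-0.05,0,0,0,1,-0.1,0,0,0,1,-0.15,0,0,0,1,-0.15,0,0,0,1,-0.15,0,0,0,1,-0.15,0,0,0,1,-0.07,0,0,0,1,0,0,0,0]'

```text
clock: 6.55
tcp_pos: [0.4906, -0.3427, 0.2223]
orientation: [-0.469, 0.531, -0.469, -0.527]
force: [0.2, 0.5, -2.0]
opening: 0.0549
```

```bash
python3 - <<'E'
from h import *
need(gw(-.075,0,.22)); print(gw(-.075,0,.22))
im=arm.capture('wrist'); save(im,'w4')
E
```

```text
t 6.55 tcp [ 0.4906 -0.3427  0.2223] force [ 0.23  0.48 -2.04] open 0.0549 tilt -1.0
shift frac [ 0.0029 -0.0554  2.7929] twist frac -0.0005 total rows>= 11.173759583104612
[0.43503935 0.21322158 0.22      ]
```

View pics/w4.png

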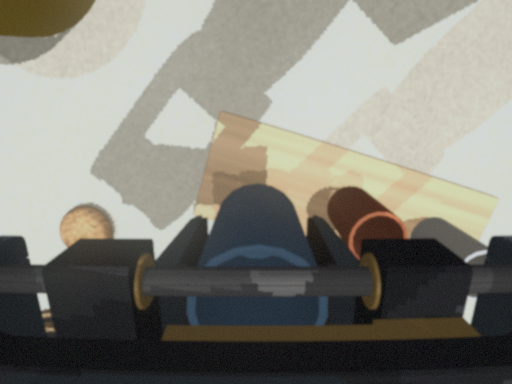

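carry_out --series '[1,0,-0.005,0.1,0,1,0,-0.005,0.15,0,1,0,-0.005,0.2,0,1,0,-0.005,0.2,0,1,0,-0.005,0.2,0,1,0,-0.005,0.2,0,1,0,-0.005,0.2,0,1,0,-0.005,0.2,0,1,0,-0.005,0.2,0,1,0,-0.005,0.2,0,1,0,-0.005,0.2,0,1,0,0,0.2,0]'

```text
clock: 7.8
tcp_pos: [0.4448, 0.1078, 0.2181]
orientation: [0.468, -0.528, 0.47, 0.53]
force: [0.2, 0.5, -2.7]
opening: 0.0549
```

carry_out --series '[1,0,0,0.2,0,1,0,0,0.15,0,1,0,0,0.1,0,1,0,0,0.06,0,1,0,0,0.033,0,1,0,0,0,0,1,0,0,0,0,1,0,0,0,0]'

```text
clock: 8.6
tcp_pos: [0.4342, 0.2128, 0.2195]
orientation: [-0.469, 0.529, -0.47, -0.529]
force: [0.4, -0.1, -2.1]
opening: 0.0551
```

```bash
python3 - <<'E'
from h import *
need(gw(-.075,0,.07))
I=info('wrist');im=arm.capture('wrist'); save(im,'w5')
pts=[gw(-.15,-.085,.012),gw(-.15,.085,.012),gw(.15,-.085,.012),gw(.15,.085,.012),gw(.03,-.075,.094),gw(.03,.075,.094),gw(.03,0,.094),gw(.012,0,.068)]
P=proj('wrist',pts,I);print(P.round(1))
o=im[:,:,::-1].copy()
for p in P: cv2.circle(o,(int(np.clip(p[0],-99,999)),int(np.clip(p[1],-99,999))),3,(0,0,255),1)
cv2.imwrite('pics/w5o.png',o)
it=info('top');im=arm.capture('top');o=im[:,:,::-1].copy();o=cv2.resize(o[160:310,90:250],None,fx=4,fy=4)
for p in proj('top',pts,it): cv2.circle(o,tuple(int(v) for v in ((p-[90,160])*4+1.5)),4,(0,0,255),1)
cv2.imwrite('pics/t5o.png',o)
E
```

```text
t 8.6 tcp [0.4342 0.2128 0.2195] force [ 0.38 -0.09 -2.14] open 0.0551 tilt -1.0
shift frac [ 0.7475 -0.0044  0.0017] twist frac -0.0017 total rows>= 2.9900121841355047
[[182.6 109.7]
 [332.3 109.6]
 [196.4 333.7]
 [318.7 333.6]
 [185.4 289.6]
 [329.8 289.5]
 [257.6 289.9]
 [257.5 262.6]]
```

View pics/w5o.png

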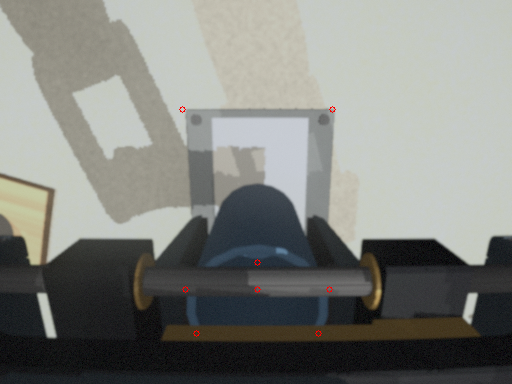

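View pics/t5o.png

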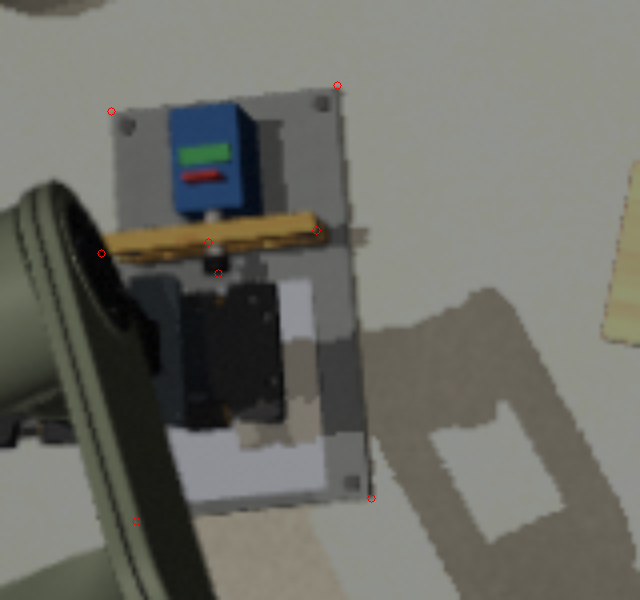

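```bash
python3 - <<'E'
import cv2
a=cv2.imread('pics/w5.png')
cv2.imwrite('pics/w5z.png',cv2.resize(a[95:235,170:350],None,fx=4,fy=4,interpolation=0))
E
```

```text
(no output)
```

View pics/w5z.png

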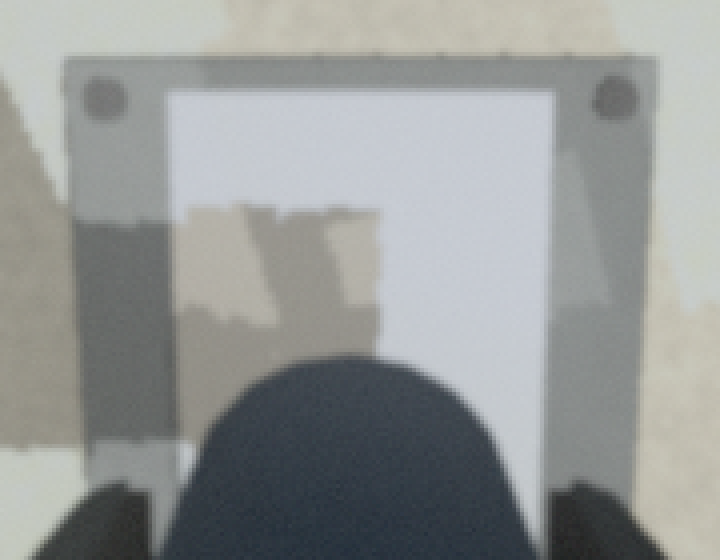

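carry_out --series '[1,0.05,-0.004,0.013,0,1,0.12,0,0,0,1,0.15,0,0,0,1,0.15,0,0,0,1,0.15,0,0,0,1,0.1,0,0,0,1,0.06,0,0,0,1,0.027,0,0,0,1,0,0,0,0,1,0,0,0,0]'

```text
clock: 9.7
tcp_pos: [0.4352, 0.2166, 0.0586]
orientation: [-0.47, 0.529, -0.469, -0.529]
force: [-0.2, -0.1, -2.7]
opening: 0.0557
```

```bash
python3 - <<'E'
from h import *
need(gw(-.075,0,.0497)); print(gpose(arm.sense()['tcp_pos']))
I=info('wrist');im=arm.capture('wrist'); save(im,'w6')
pts=[gw(-.15,-.085,.012),gw(-.15,.085,.012),gw(-.1,-.085,.012),gw(-.1,.085,.012)]
P=proj('wrist',pts,I);print(P.round(1))
im=arm.capture('scene'); save(im,'s6')
cv2.imwrite('pics/w6z.png',cv2.resize(im[:,:,::-1][140:280,300:420],None,fx=4.5,fy=4,interpolation=2))
E
```

```text
t 9.7 tcp [0.4352 0.2166 0.0586] force [-0.21 -0.13 -2.75] open 0.0557 tilt -1.0
shift frac [ 0.0444  0.0027 -0.0168] twist frac -0.0007 total rows>= 0.19006695362164402
[-0.07446162  0.00334725]
[[122.8 109. ]
 [381.8 108.9]
 [130.  183.2]
 [375.  183.2]]
```

View pics/w6.png

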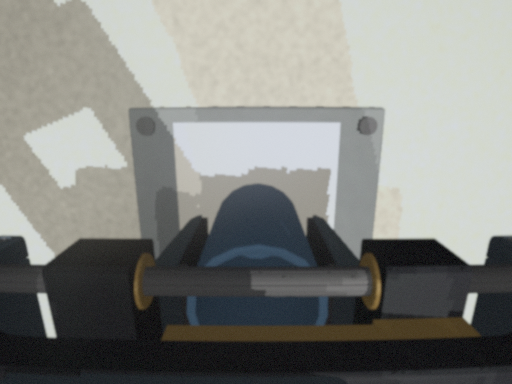

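View pics/w6z.png

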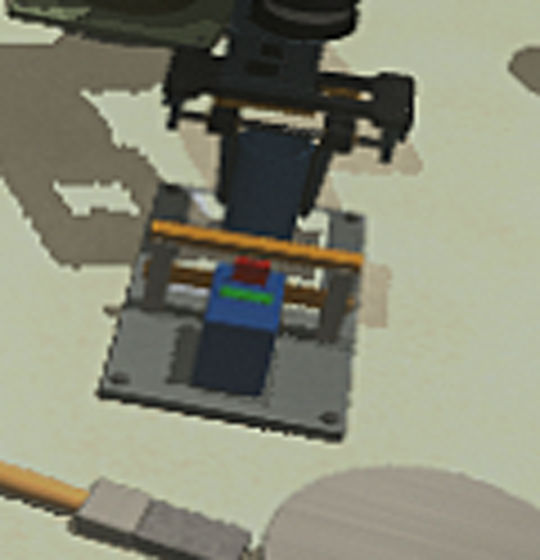

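carry_out --series '[1,0.015,0,0,0,1,0.015,0,0,0,1,0.008,0,0,0,1,0,0,0,0,1,0,0,0,0]'

```text
clock: 10.3
tcp_pos: [0.4347, 0.2164, 0.0505]
orientation: [0.469, -0.529, 0.469, 0.529]
force: [0.4, 0.9, -2.8]
opening: 0.0548
```

```bash
python3 - <<'E'
from h import *
need(gw(-.075,.003,.0497))
E
```

```text
t 10.3 tcp [0.4347 0.2164 0.0505] force [ 0.37  0.95 -2.75] open 0.0548 tilt -1.0
shift frac [ 0.0041  0.0001 -0.001 ] twist frac -0.0005 total rows>= 0.01678800306314684
```

carry_out --series '[1,0.004,0,0,0,1,0,0,0,0,1,0,0,0,0]'

```text
clock: 10.6
tcp_pos: [0.4347, 0.2164, 0.0498]
orientation: [0.469, -0.529, 0.469, 0.529]
force: [-0.2, -0.1, -1.8]
opening: 0.055
```

carry_out --series '[1,0.004,0,0,0,1,0,0,0,0,1,0,0,0,0]'

```text
clock: 10.9
tcp_pos: [0.4348, 0.2164, 0.0496]
orientation: [-0.469, 0.529, -0.469, -0.529]
force: [-1.9, -1.9, 5.0]
opening: 0.0552
```

carry_out --series '[1,0.004,0,0,0,1,0,0,0,0,1,0,0,0,0]'

```text
clock: 11.2
tcp_pos: [0.4348, 0.2164, 0.0496]
orientation: [-0.47, 0.529, -0.469, -0.529]
force: [-2.1, -2.9, 12.2]
opening: 0.055
```

carry_out --series '[1,-0.004,0,0,0,1,0,-0.03,0,0,1,0,-0.05,0,0,1,0,-0.05,0,0,1,0,-0.05,0,0,1,0,-0.04,0,0,1,0,-0.02,0,0,1,0,0,0,0,1,0,0,0,0]'

```text
clock: 12.1
tcp_pos: [0.4834, 0.2226, 0.0496]
orientation: [-0.47, 0.529, -0.469, -0.529]
force: [-0.0, 0.7, 5.6]
opening: 0.0549
```

```bash
python3 - <<'E'
from h import *
need(gw(.002,.0033,.0497)); print(gpose(arm.sense()['tcp_pos']))
I=info('wrist');im=arm.capture('wrist'); save(im,'w7')
im=arm.capture('scene'); save(im,'s7')
cv2.imwrite('pics/s7z.png',cv2.resize(im[:,:,::-1][140:280,300:420],None,fx=4.5,fy=4,interpolation=2))
E
```

```text
t 12.1 tcp [0.4834 0.2226 0.0496] force [-0.04  0.75  5.55] open 0.0549 tilt -1.0
shift frac [ 0.     -0.1391 -0.0008] twist frac -0.0008 total rows>= 0.556430742087074
[-0.02582082  0.00349014]
```

View pics/s7z.png

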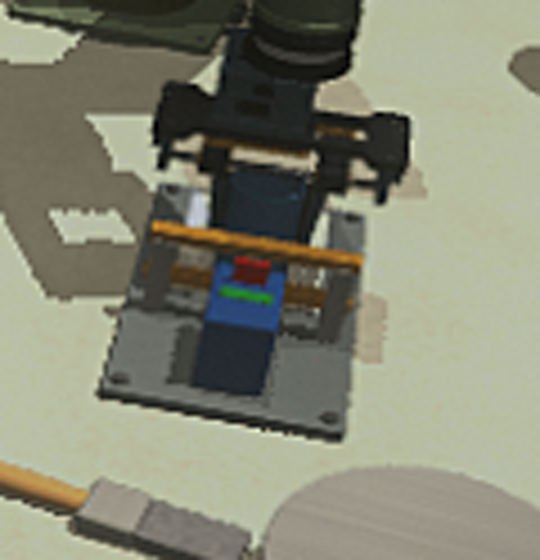

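View pics/w7.png

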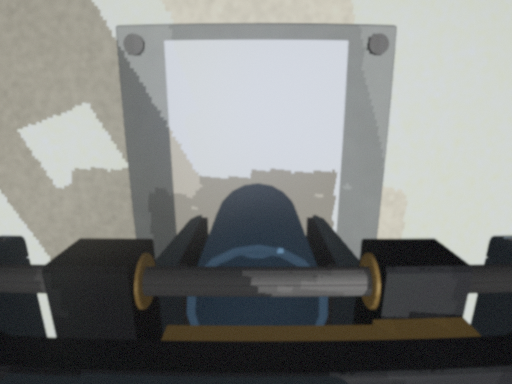

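carry_out --series '[1,-0.002,-0.015,0,0,1,0,-0.015,0,0,1,0,-0.015,0,0,1,0,-0.015,0,0,1,0,-0.015,0,0,1,0,0,0,0]'

```text
clock: 12.8
tcp_pos: [0.4953, 0.2237, 0.0497]
orientation: [0.468, -0.528, 0.471, 0.53]
force: [-6.4, 0.3, 10.1]
opening: 0.0547
```

carry_out --series '[1,0,-0.01,0,0,1,0,-0.01,0,0,1,0,-0.01,0,0,1,0,0,0,0,1,0,0,0,0]'

```text
clock: 13.3
tcp_pos: [0.5002, 0.2243, 0.0497]
orientation: [0.468, -0.527, 0.471, 0.53]
force: [-9.1, -0.7, 13.0]
opening: 0.0553
```

```bash
python3 - <<'E'
from h import *
need(gw(.002,.0033,.0497)); print(gpose(arm.sense()['tcp_pos']))
E
```

```text
t 13.3 tcp [0.5002 0.2243 0.0497] force [-9.12 -0.71 13.04] open 0.0553 tilt -1.0
shift frac [-0.0001 -0.0548  0.0007] twist frac -0.0009 total rows>= 0.21940092980837814
[-0.00896925  0.00317461]
```

carry_out --series '[1,-0.003,-0.01,0,0,1,-0.001,-0.01,0,0,1,0,-0.01,0,0,1,0,0,0,0,1,0,0,0,0]'

```text
clock: 13.8
tcp_pos: [0.5054, 0.2248, 0.0498]
orientation: [0.467, -0.527, 0.472, 0.531]
force: [-10.1, -0.4, 8.7]
opening: 0.0551
```

```bash
python3 - <<'E'
from h import *
need(gw(.002,.0033,.0497)); print(gpose(arm.sense()['tcp_pos']),R().round(3)[:,0])
E
```

```text
t 13.8 tcp [0.5054 0.2248 0.0498] force [-10.15  -0.37   8.71] open 0.0551 tilt -1.0
shift frac [ 0.0001 -0.029   0.0009] twist frac -0.001 total rows>= 0.11613196538230762
[-0.00380323  0.00311777] [-0.008 -0.002 -1.   ]
```

carry_out --series '[1,-0.001,-0.008,0,0,1,0,-0.006,0,0,1,0,-0.005,0,0,1,0,0,0,0,1,0,0,0,0]'

```text
clock: 14.3
tcp_pos: [0.5083, 0.2252, 0.0498]
orientation: [0.467, -0.527, 0.472, 0.531]
force: [-11.4, 0.3, 9.5]
opening: 0.055
```

carry_out --series '[1,0,-0.004,0,0,1,0,-0.004,0,0,1,0,0,0,0,1,0,0,0,0]'

```text
clock: 14.7
tcp_pos: [0.5092, 0.2253, 0.0498]
orientation: [0.466, -0.526, 0.473, 0.531]
force: [-13.0, 0.3, 11.7]
opening: 0.055
```

```bash
python3 - <<'E'
from h import *
need(gw(.002,.0033,.0497)); print(gpose(arm.sense()['tcp_pos']),R().round(3)[:,0])
im=arm.capture('scene'); save(im,'s8')
cv2.imwrite('pics/s8z.png',cv2.resize(im[:,:,::-1][140:280,300:420],None,fx=4.5,fy=4,interpolation=2))
E
```

```text
t 14.7 tcp [0.5092 0.2253 0.0498] force [-13.05   0.3   11.71] open 0.055 tilt -0.9999
shift frac [ 0.0006 -0.0097  0.0009] twist frac -0.0011 total rows>= 0.03899891226222913
[6.27685937e-05 3.12632533e-03] [-0.011 -0.002 -1.   ]
```

View pics/s8z.png

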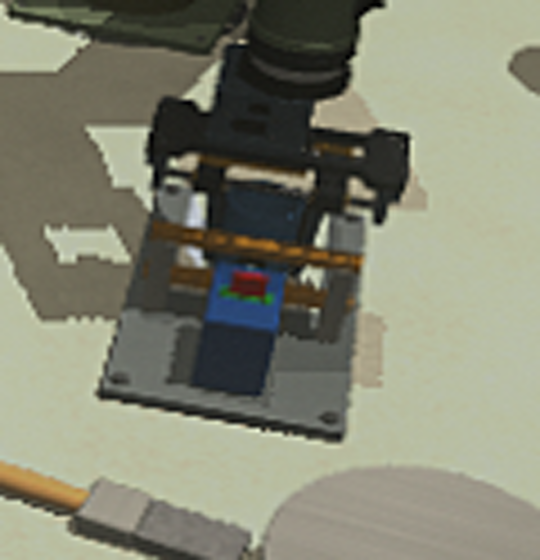

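carry_out --series '[1,-0.001,-0.004,0,0,1,0,-0.004,0,0,1,0,0,0,0,1,0,0,0,0]'

```text
clock: 15.15
tcp_pos: [0.5093, 0.2253, 0.0499]
orientation: [0.465, -0.526, 0.474, 0.532]
force: [-16.4, 1.0, 12.4]
opening: 0.055
```

carry_out --series '[1,-0.001,-0.004,0,0,1,0,-0.004,0,0,1,0,0,0,0,1,0,0,0,0]'

```text
clock: 15.55
tcp_pos: [0.5093, 0.2253, 0.0499]
orientation: [0.465, -0.525, 0.474, 0.533]
force: [-19.7, 0.3, 13.9]
opening: 0.0548
```

carry_out --series '[1,-0.001,-0.004,0,0,1,0,-0.004,0,0,1,0,0,0,0,1,0,0,0,0]'

```text
clock: 15.95
tcp_pos: [0.5093, 0.2253, 0.0499]
orientation: [0.464, -0.524, 0.475, 0.533]
force: [-22.6, 0.5, 16.4]
opening: 0.0548
```

```bash
python3 - <<'E'
from h import *
print(gpose(arm.sense()['tcp_pos']),R().round(3)[:,0])
im=arm.capture('scene'); save(im,'s9')
cv2.imwrite('pics/s9z.png',cv2.resize(im[:,:,::-1][140:280,300:420],None,fx=4.5,fy=4,interpolation=2))
save(arm.capture('wrist'),'w9'); im=arm.capture('top')
cv2.imwrite('pics/t9z.png',cv2.resize(im[:,:,::-1][120:310,90:390],None,fx=2.6,fy=2.6,interpolation=2))
s=arm.sense();print(s['force'],s['tcp_pos'],s['clock'])
E
```

```text
[0.00013619 0.00308423] [-0.021 -0.004 -1.   ]
[-24.03365432  -0.11549715  16.14491813] [0.50928855 0.22527606 0.04993054] 16.1
```

View pics/s9z.png

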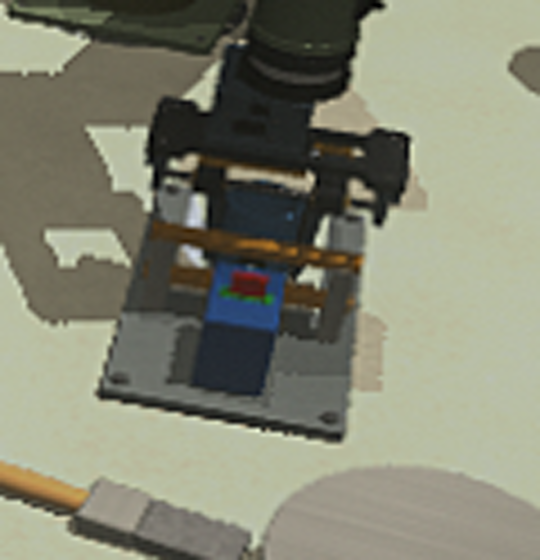

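View pics/w9.png

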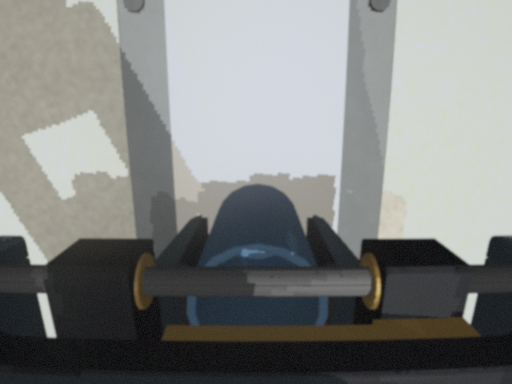

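View pics/t9z.png

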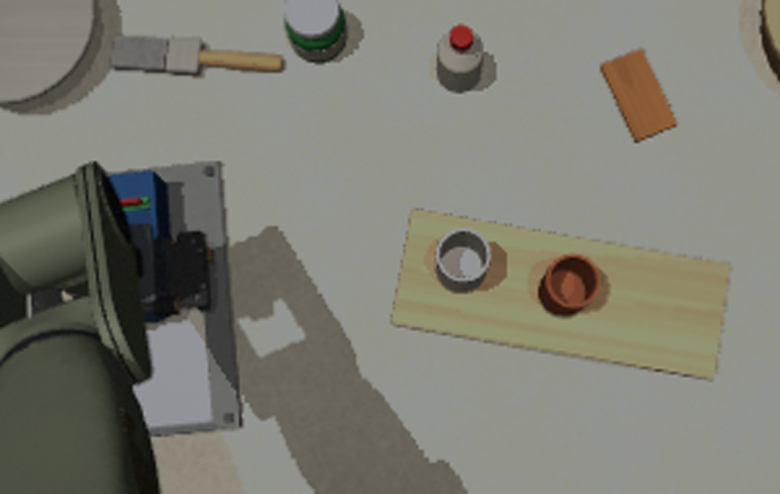

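```bash
python3 - <<'E'
from h import *
s=arm.sense();print(s['force'],s['tcp_pos'],s['opening'],abs(s['joint_vel']).max())
print(arm.hand_in())
E
```

```text
[-24.03365432  -0.11549715  16.14491813] [0.50928855 0.22527606 0.04993054] 0.05492572566716881 0.0008048342843457638
the job is handed in; nothing more can be done
None
```

I set the blue tumbler upright on the gauge bed, about 59 mm clear of the plunger nose. I then slid it squarely into the plunger up to the brass stop bars. I handed the job in at 16.1 s with the gripper (40 N grip) still pressing it there; no verdict was reported.

**On the stop:** the fingertips stopped at x = 0.5093 m while the push rose from 13 to 24 N, and the arm was still. Less the plunger spring and some bed friction, I estimate 10–14 N on the bars. In the top and scene views the red pointer is over the green mark.

**Upright:** the tool was tilted about 0.02 rad. The fingers were pressing the tumbler down on the bed with roughly 19 N.

**Other things:** in the final top view the white and clay tumblers, jar, bottle, brush and rib looked where they began. The stone lies outside the part of that picture I viewed, so I did not check it at the end.

**Disagreements:**
- The wrist camera put the gauge's centre line about 3 mm further towards +y than my fit from the top camera. I followed the wrist view, where the tumbler looked centred on the bed to within about 1 mm. Either way it is inside the 10 mm allowed.
- By the top-camera fit the tumbler stopped at gauge x = 0 mm, not the nominal 2 mm, which is within the calibration error.

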